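Open the inlet valve to its index and hold the sample slide at its mark

TASK

On the white water-sampling station, first turn the blue inlet valve handle until its yellow end points at the green index, while the sample slide is still home. Then pull the orange paddle of the spring-return sample slide out until its needle lines up with the white line on the red rider, and keep it there: finish with the gripper still holding the slide on the mark (it springs back if let go) and the valve still at its index. Leave the bottles and other loose things on the bench standing where they are.

Things in the scene. Friction and masses are not known exactly. Their poses are not given: they have to be found in the camera images.
- station: White plate 240 x 250 x 12 mm fixed to the black bench, carrying valve and slide. Origin on the bench, 10 mm in front of the plate's centre; x to its back, y to its left, z up. Valve axis at (30, 75) mm, paddle at rest at (0, -60). Grey housing, 60 wide, 60 high, from x = 60 behind the paddle; round glass flow cell, 44 wide, 50 high, at (105, 75). All on it is lower than handle and paddle.
- valve_grip (a point): Point on the valve's upright turning axis, 82 mm above the bench, in the blue bar handle: 70 mm long (30 mm to the blunt end, 40 mm to the yellow pointing end), 12 mm thick, its underside 59 mm and its top 93 mm above the bench. x points along the bar to the yellow end, z up. Below it is a white dial plate (radius 40 mm, top at 50 mm).
- valve (a joint): Valve opening angle in rad: 0 shut (yellow end points to the station's -y), growing counter-clockwise seen from above, stop at 1.75. Starts between 0 and 0.25. Stiff (about 0.1 N m of friction): it stays where it is left.
- index: Green block 20 x 10 mm, top at 56 mm, with a black line, clamped beside the dial plate 50 mm from the valve axis; it does not move. Origin on the valve axis at bench height; x points from the axis through the block, so the valve is set when the handle's x lies along this x. It stands at a valve angle of 0.6 to 1.25 rad.
- paddle_grip (a point): Where to pinch the orange upright paddle of the slide from above: on its centre line, 82 mm above the bench. Paddle 12 mm thick (station x), 34 mm wide (station y), from 35 to 97 mm above the bench, on a steel rod (12 mm diameter, centre 45 mm up) running back into the housing; its front is free; a thin needle at its right. Axes as the station's.
- pull (a joint): How far the slide is pulled out, m: 0 home, growing as the paddle moves along the station's -x, stop at 0.08. A spring pulls it home: about 4.5 N at 0, growing 90 N/m (about 10.5 N at 0.065).
- needle (a point): Free tip of the needle, 37 mm to the right (station -y) of the paddle's centre and 38 mm above the bench. It moves with the paddle.
- rider_line (a point): White line (across the slide's travel) on the red rider, a block 16 x 24 mm, top 37 mm above the bench, clamped on the aluminium scale bar along the slide's right side; it does not move. The point is the line's end next to the needle; axes as the station's. It is 30 to 65 mm in front (station -x) of the needle at rest; the needle is on the mark when both have the same station x.
- vial: Loose glass vial, diameter 26, height 55 mm, standing on the station's plate, front left. Origin under its base.
- bottle_a: Loose white plastic bottle, diameter 56, height 115 mm, standing left of the station. Origin under its base.
- bottle_b: Loose white plastic bottle with blue cap, diameter 52, height 110 mm, standing right of the station. Origin under its base.
- jar: Loose amber glass jar, diameter 60, height 85 mm, on the bench. Origin under its base.
- beaker: Loose glass beaker, diameter 68, height 90 mm, on the bench. Origin under its base.
- spatula: Loose double-ended steel lab spatula, 190 x 16 x 5 mm, lying on the bench. Origin under its middle.

How it is judged:
On the way, in this order (a step that is already met when the one before it is completed fails the run):
1. the valve handle points at the green index within 0.1 rad (about 6 degrees), with the slide still home (within 8 mm) (angle between the x axis of valve_grip and the x axis of index, either way round below 0.1 rad and value of joint pull below 0.008 m), for 0.3 s.
2. the fingers hold the slide with its needle within 4 mm of the rider's line (x of needle in the frame of rider_line between -0.004 and 0.004 m and contact force between the fingers and pull above 2 N), for 0.3 s.
At the end, for the whole second after the job is handed in: The fingers still hold the paddle (contact force over 2 N) with the needle within 4 mm of the rider's line and the slide at rest (under 10 mm/s), and the valve handle still points at the green index within 0.1 rad (all of step 2 and angle between the x axis of valve_grip and the x axis of index, either way round below 0.1 rad and velocity of joint pull between -0.01 and 0.01 m/s); the arm keeps its last pose, push and grip.
It fails at once if a bottle, the vial, jar, beaker or spatula is pushed more than 30 mm from its place, or tipped (distance of any of vial, bottle_a, bottle_b, jar, beaker, spatula from where it was at the start of the episode above 0.03 m or angle between any of vial, bottle_a, bottle_b, jar, beaker's own z axis and vertical above 0.4 rad).
It also fails if it takes over 51 s, if anything falls off the work surface, if the arm or the gripper's body presses on something with over 40 N, if the wrist force passes 120 N, or if a joint passes its speed limit or range.

ROBOT

A 6-joint arm with a two-finger parallel gripper is mounted at the origin on the work surface. World frame = base frame: x ahead of the robot, y to its left, z up, the work surface at z = 0. Lengths are in m, angles in rad, forces in N, time in s.
With the tool pointing down it reaches from about 0.35 to 0.775 m from the base axis. Payload 7.3 kg.
Tool frame: the origin (TCP) lies at the very end of the fingers, on their centre line; the grasp point (between the pads) lies 19 mm behind it (env.tcp_to_grasp is the distance from the TCP to the grasp point, in m); z points along the fingers, y is the line along which they close (so a half turn about z gives the same grasp; the last joint's range is limited). The gripper opens to 92 mm and grips with 3 to 60 N. Pads are 19 mm wide; open, the fingers measure 130 mm over their backs; the gripper's body (75 mm by 190 mm) begins 47 mm behind the grasp point.
Start: joints at [-1.441, 0.342, 1.524, -0, 1.275, -0.146], TCP at [0.143, -0.505, 0.227] pointing down, gripper open.
Joint ranges: [-2.53, 2.53], [-0.77, 2.02], [0.04, 2.7], [-1, 4.14], [0.28, 2.66], [-3.11, 3.11]. Speed limits (rad/s): [2.57, 2.57, 3.14, 3.14, 3.14, 3.14].

INTERFACE

Orientations are given as a rotation vector (axis times angle).
In Python, from bench import env gives the robot as it stands.
- The arm moves only by the shell command python3 -m creep 'ROWS' [FORCE]. ROWS is JSON, a list that holds one entry, the list of rows, each a list of 7 numbers: the turn, a rotation vector about the tool's x, y, z scaled (see below), then the shift along the tool's x, y, z scaled (see below), then the closure, from 0 (fully open) to 1 (shut). In form: [[[rx, ry, rz, dx, dy, dz, gripper], ...]]. A call has 1 to 20 rows; each row is the pose to reach, as a shift and turn from the pose commanded when the call began, along the tool's axes at that moment; what a row does not reach only later rows make up. The controller multiplies each number of a shift by 0.25 m and each number of a turn by 0.5 rad. A row lasts 1/10 s, in which the tool goes at most 50 mm and 8.59 degrees, less where a joint would pass 70% of its speed; a pose out of reach is approached as far as the arm can. A call with a number of a shift or a turn outside -1 to 1 is refused whole. A call with a gripper value outside its range is refused whole. The fingers move at their own pace and stop on an object; FORCE is the grip in N (left out, the last holds). Time passes only in rows, so rows that repeat a pose let the fingers close. It gives the time, the measured TCP pose, the force, the opening and the grip force at its end, in the units of the state.
- env.state(): the state, without advancing time (a new reading comes with each control period).
- env.grab_frame(name): name is "scene" or "side" or "wrist"; returns a dict with "color" (400x640x3 uint8, red, green, blue), "range_z" (400x640 float32, m along the optical axis (not along the pixel's ray), 0 where there is no reading), "fx", "fy", "cx", "cy" (pixels), "R" (3x3) and "t" (3): a world point X has camera coordinates R X + t; the wrist camera has in their place "tool_from_camera" (4x4, takes a point from camera to tool coordinates, whose origin is the TCP and whose axes are the flange's). Camera axes: x right, y down, z forward; pixel columns grow to the right and rows downward; lengths in m; the calibration is good to about 2 mm. A picture is of the moment at which its call begins: read the wrist's pose just before it.
- env.hand_in(): hands the job in; it is judged then, once.
The state is a dict: "time": time; "joints": joint angles; "dq": joint speeds; "tau": joint torques, N m; "ee_pos": TCP position; "orientation": TCP orientation; "contact_force": force on the tool from outside, world axes, zero at the start; "torque": the same for the moment, N m; "finger_gap": finger opening in m; "grip_force": force on a finger pad.
Only numpy, scipy, OpenCV 4.12 (cv2) and the standard library are available. Lean on these libraries where they do the work, as an engineer would, in place of code of your own. Each camera call takes 0.05 s, during which the arm holds its last target. There are 200 camera calls.

## Working session

There is one attempt and no reset: what is moved stays moved. The work goes in short steps, Python scripts to look and compute and a shell command to move; the robot and the scene stay as the last step left them, time stands still between calls to the robot, and variables do not carry over. Pictures are saved under pics/ and viewed, at most 10 in all, crops included, and the job is handed in when it is done.

```bash
mkdir -p pics; ls
python3 - <<'E'
from bench import env
import cv2,numpy as np
print(env.state())
for n in ("scene","side"):
    f=env.grab_frame(n); np.savez(f"pics/{n}.npz",**f)
    cv2.imwrite(f"pics/{n}.png",f["color"][:,:,::-1])
    print(n,f["fx"],f["cx"],f["cy"],(-np.array(f["R"]).T@f["t"]).round(3),np.array(f["R"]).round(2).tolist())
E
```

```text
pics
{'time': 0.0, 'joints': array([-1.44100902e+00,  3.42757181e-01,  1.52503489e+00,  3.69540167e-05,
        1.27542475e+00, -1.45993947e-01]), 'dq': array([-0.00100171, -0.00024274,  0.00033465, -0.00013343, -0.00074984,
        0.0012498 ]), 'tau': array([-4.32506258e-04, -4.31241131e+01, -2.44222981e+01,  7.19081727e-02,
        5.57168364e-02, -1.50578148e-04]), 'ee_pos': array([ 0.142937  , -0.50472831,  0.22602086]), 'orientation': array([-3.11016701e+00, -4.31584719e-01, -7.61518636e-05]), 'contact_force': array([-0.1119287 , -0.6504664 , -0.16090916]), 'torque': array([-0.05484651,  0.02733239,  0.00539751]), 'grip_force': 0.0, 'finger_gap': 0.09214714276756905}
scene 370.84624480735255 322.96598754481533 201.70958446980285 [ 1.011 -0.387  1.026] [[0.65, 0.76, -0.0], [0.64, -0.54, -0.55], [-0.42, 0.35, -0.84]]
side 480.04650552127157 325.5867899769062 197.84492936611815 [0.064 0.79  1.038] [[-0.85, -0.52, -0.01], [-0.38, 0.62, -0.69], [0.37, -0.58, -0.73]]
```

View pics/scene.png

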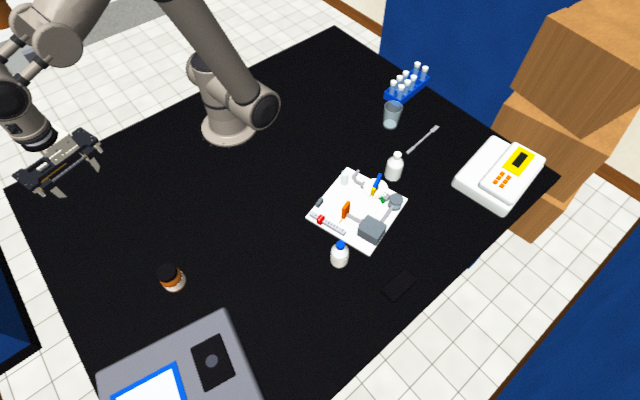

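View pics/side.png

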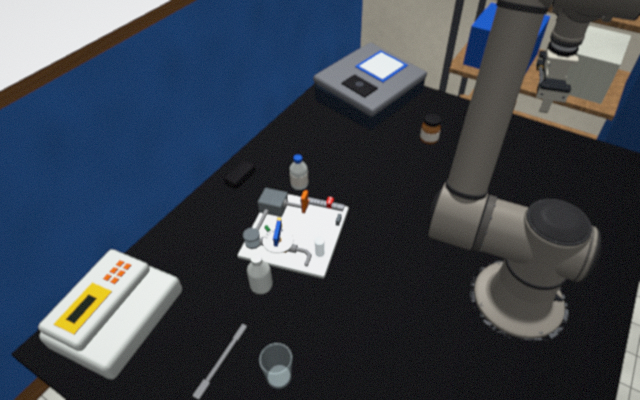

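The scene view shows the station plate with corners near (347,168), (408,205), (370,255), (306,214). The orange paddle is at (346,210), the blue handle at (377,184), the red rider at (320,219) and bottle_b at (340,255). In the side view the paddle is at (304,202), the handle at (278,233), the green index at (267,228) and bottle_a at (259,275).

```bash
cat > h.py <<'E'
import numpy as np,cv2
from scipy.spatial.transform import Rotation as Ro
from bench import env
def snap(n):
    s=env.state(); f=dict(env.grab_frame(n))
    if n=="wrist":
        T=np.eye(4);T[:3,:3]=Ro.from_rotvec(s["orientation"]).as_matrix();T[:3,3]=s["ee_pos"]
        T=T@np.array(f["tool_from_camera"]); f["R"]=T[:3,:3].T; f["t"]=-T[:3,:3].T@T[:3,3]
    return f
def cast(f,px,z):
    px=np.atleast_2d(px).astype(float); R=np.array(f["R"]);t=np.array(f["t"])
    d=np.c_[(px[:,0]-f["cx"])/f["fx"],(px[:,1]-f["cy"])/f["fy"],np.ones(len(px))]@R
    c=-R.T@t
    return c+d*((z-c[2])/d[:,2])[:,None]
def proj(f,X):
    c=np.array(f["R"])@np.array(X)+np.array(f["t"]); return np.array([f["fx"]*c[0]/c[2]+f["cx"],f["fy"]*c[1]/c[2]+f["cy"]])
H=dict(orange=(8,18,150,120),blue=(105,125,150,80),yellow=(24,34,150,120),green=(50,85,120,60),red=(0,6,150,100))
def mask(f,c,roi=None):
    h=cv2.cvtColor(f["color"],cv2.COLOR_RGB2HSV); a,b,s,v=H[c]
    m=cv2.inRange(h,(a,s,v),(b,255,255))
    if c=="red": m|=cv2.inRange(h,(172,s,v),(180,255,255))
    if roi: z=np.zeros_like(m);x0,y0,x1,y1=roi;z[y0:y1,x0:x1]=m[y0:y1,x0:x1];m=z
    return m
def blob(f,c,roi=None):
    m=mask(f,c,roi); n,l,st,ce=cv2.connectedComponentsWithStats(m)
    if n<2: return None,0,m
    i=1+np.argmax(st[1:,4]); return ce[i],st[i,4],(l==i).astype(np.uint8)
E
python3 - <<'E'
from h import *
fs={n:dict(np.load(f"pics/{n}.npz")) for n in("scene","side")}
rois={"scene":(300,160,415,260),"side":(235,185,350,280)}
c=cast(fs["scene"],[(347,168),(408,205),(370,255),(306,214)],.012);print(c.round(3))
for n,f in fs.items():
    for col,z in(("orange",.075),("blue",.082),("yellow",.08),("green",.05),("red",.03)):
        p,a,_=blob(f,col,rois[n]); print(n,col,None if p is None else (p.round(1),a,cast(f,p,z).round(3)))
print("bottles a/b side base",cast(fs["side"],[(260,287),(299,185),(430,138),(279,380),(320,252)],.0).round(3))
print("scene base",cast(fs["scene"],[(394,178),(340,263)],0).round(3))
E
```

```text
[[ 0.452  0.196  0.012]
 [ 0.693  0.244  0.012]
 [ 0.741  0.026  0.012]
 [ 0.506 -0.03   0.012]]
scene orange (array([345.3, 209.4]), np.int32(88), array([[0.601, 0.049, 0.075]]))
scene blue (array([339.9, 244.3]), np.int32(69), array([[ 0.681, -0.044,  0.082]]))
scene yellow (array([372.6, 191.2]), np.int32(25), array([[0.609, 0.156, 0.08 ]]))
scene green (array([382.2, 199.5]), np.int32(18), array([[0.639, 0.174, 0.05 ]]))
scene red (array([319.9, 219.7]), np.int32(35), array([[ 0.559, -0.016,  0.03 ]]))
side orange (array([304.1, 194.5]), np.int32(49), array([[0.606, 0.034, 0.075]]))
side blue (array([276.9, 232.3]), np.int32(94), array([[0.588, 0.189, 0.082]]))
side yellow None
side green (array([266.8, 228. ]), np.int32(6), array([[0.637, 0.171, 0.05 ]]))
side red (array([329.5, 201.2]), np.int32(33), array([[ 0.555, -0.016,  0.03 ]]))
bottles a/b side base [[ 0.565  0.306  0.   ]
 [ 0.684 -0.05   0.   ]
 [ 0.431 -0.466  0.   ]
 [ 0.385  0.476  0.   ]
 [ 0.494  0.133  0.   ]]
scene base [[ 0.583  0.297  0.   ]
 [ 0.698 -0.056  0.   ]]
```

```bash
cat >> h.py <<'E'
def todo(pos,yyaw,cmd=None):
    """print scaled row (straight down tool, tool y at world yaw yyaw) from present pose"""
    s=env.state(); R=Ro.from_rotvec(s["orientation"]).as_matrix()
    y=np.array([np.cos(yyaw),np.sin(yyaw),0]); z=np.array([0,0,-1.]); Rt=np.c_[np.cross(y,z),y,z]
    print("row:",(Ro.from_matrix(R.T@Rt).as_rotvec()/.5).round(3),(R.T@(np.array(pos)-s["ee_pos"])/.25).round(3),"t",s["time"].__round__(2))
E
python3 -m creep '[[[0,0,-1,0.76,-0.64,-0.3,0],[0,0,-1,0.76,-0.64,-0.3,0],[0,0,-1,0.76,-0.64,-0.3,0],[0,0,-1,0.76,-0.64,-0.3,0],[0,0,-1,0.76,-0.64,-0.3,0],[0,0,-1,0.76,-0.64,-0.3,0],[0,0,-1,0.76,-0.64,-0.3,0]]]'
python3 -c "
from h import *
todo((.42,-.095,.3),-.25);todo((.55,.10,.3),.215)"
```

```text
time: 0.8
ee_pos: [0.283, -0.2986, 0.3022]
orientation: [2.905, 1.192, 0.0]
contact_force: [-0.6, 0.4, -0.2]
finger_gap: 0.0913
grip_force: 0.0
row: [ 0.002  0.002 -1.084] [ 0.962 -0.194  0.008] t 0.8
row: [ 2.000e-03  2.000e-03 -2.014e+00] [ 1.88  -0.384  0.007] t 0.8
```

```bash
python3 -m creep '[[[0,0,-1,0.96,-0.19,0,0],[0,0,-1,0.96,-0.19,0,0],[0,0,-1,0.96,-0.19,0,0],[0,0,-1,0.96,-0.19,0,0],[0,0,-1,0.96,-0.19,0,0],[0,0,-1,0.96,-0.19,0,0],[0,0,-1,0.96,-0.19,0,0]]]'
python3 -c "
from h import *
todo((.54,.10,.3),.215)
print(np.array(env.grab_frame('wrist')['tool_from_camera']).round(3))"
```

```text
time: 1.5
ee_pos: [0.4203, -0.098, 0.3006]
orientation: [-2.522, -1.872, 0.003]
contact_force: [-0.5, 0.3, -0.5]
finger_gap: 0.0916
grip_force: 0.0
row: [-0.004  0.    -1.018] [0.897 0.229 0.001] t 1.5
[[-0.    -0.965 -0.262  0.07 ]
 [ 1.    -0.    -0.    -0.002]
 [ 0.    -0.262  0.965 -0.158]
 [ 0.     0.     0.     1.   ]]
```

```bash
python3 -m creep '[[[0,0,-1,0.98,0.35,0,0],[0,0,-1,0.98,0.35,0,0],[0,0,-1,0.98,0.35,0,0],[0,0,-1,0.98,0.35,0,0],[0,0,-1,0.98,0.35,0,0],[0,0,-1,0.98,0.35,0,0],[0,0,-1,0.98,0.35,0,0],[0,0,-1,0.98,0.35,0,0]]]'
python3 - <<'E'
from h import *
f=snap("wrist"); np.savez("pics/w1.npz",**f); cv2.imwrite("pics/w1.png",f["color"][:,:,::-1])
for col,z in(("orange",.097),("blue",.093),("yellow",.093),("green",.056),("red",.037)):
    p,a,m=blob(f,col); print(col,None if p is None else (p.round(1),a,cast(f,p,z).round(4)))
E
```

```text
time: 2.35
ee_pos: [0.575, 0.1091, 0.3013]
orientation: [-1.985, -2.434, 0.002]
contact_force: [0.3, 0.0, 0.2]
finger_gap: 0.0918
grip_force: 0.0
orange (array([326.3, 231.6]), np.int32(288), array([[0.5949, 0.0533, 0.097 ]]))
blue (array([619.4, 192.6]), np.int32(4002), array([[0.8869, 0.1561, 0.093 ]]))
yellow (array([356.2, 136.4]), np.int32(92), array([[0.6037, 0.1572, 0.093 ]]))
green (array([383.3, 125.1]), np.int32(138), array([[0.6345, 0.173 , 0.056 ]]))
red (array([282.8, 255.2]), np.int32(221), array([[ 0.5533, -0.0095,  0.037 ]]))
```

View pics/w1.png

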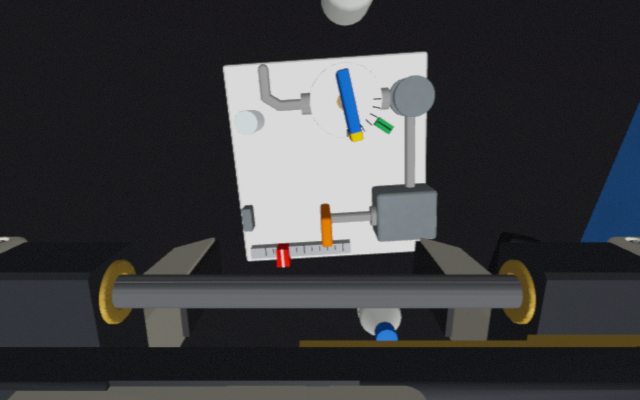

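The wrist view shows the blue handle from (343,72) to its yellow end at (357,137), the green index at (383,125), the paddle top at (326,205–247), the red rider at (283,255), and the plate corners (225,67), (427,53), (247,261).

```bash
cat > m.py <<'E'
from h import *
def measure(f):
    h=cv2.cvtColor(f["color"],cv2.COLOR_RGB2HSV)
    m=mask(f,"blue",(200,0,480,300))
    _,_,b=blob(f,"blue",(200,0,480,300)); _,_,y=blob(f,"yellow",(200,0,480,300))
    m=((b|y)>0).astype(np.uint8)
    r=cv2.minAreaRect(np.argwhere(m)[:,::-1].astype(np.float32)); P=cast(f,cv2.boxPoints(r),.093)
    e=P-np.roll(P,-1,0); L=np.linalg.norm(e,axis=1); i=np.argmax(L); d=e[i]/L[i]
    yb=cast(f,blob(f,"yellow",(200,0,480,300))[0],.093)[0]
    c=P.mean(0); 
    if d@(yb-c)<0: d=-d
    axis=c-d*.005
    g,a,gm=blob(f,"green",(200,0,480,300)); G=cast(f,g,.056)[0]
    print("handle c",c.round(4),"L,W",np.sort(L).round(4),"yaw",np.arctan2(d[1],d[0]).round(3),"axis",axis.round(4),"green",G.round(4))
    return axis,d,G
E
python3 - <<'E'
from m import *
f=dict(np.load("pics/w1.npz")); axis,d,G=measure(f)
w=cv2.inRange(cv2.cvtColor(f["color"],cv2.COLOR_RGB2HSV),(0,0,150),(180,60,255)); 
n,l,st,ce=cv2.connectedComponentsWithStats(w); i=l[170,290]; hull=cv2.convexHull(np.argwhere(l==i)[:,::-1].astype(np.int32)); q=cv2.approxPolyDP(hull,12,True)[:,0]
C=cast(f,q,.012); print(q.tolist(),C.round(4).tolist())
g=cv2.cvtColor(f["color"],cv2.COLOR_RGB2GRAY)
cr=f["color"][30:270,210:450]; cv2.imwrite("pics/w1c.png",cv2.resize(cr,(720,720)[:2],interpolation=cv2.INTER_CUBIC)[:600,:,::-1]) if 0 else None
cv2.imwrite("pics/w1c.png",cv2.resize(f["color"][195:275,235:365],(780,480),interpolation=cv2.INTER_CUBIC)[:,:,::-1])
print("yaw ax->green",np.arctan2(*(G-axis)[[1,0]]))
E
```

```text
handle c [0.5903 0.1847 0.093 ] L,W [0.0122 0.0128 0.0692 0.0693] yaw -1.132 axis [0.5882 0.1893 0.093 ] green [0.6345 0.173  0.056 ]
[[425, 52], [404, 183], [321, 240], [248, 260], [223, 67]] [[0.6693, 0.2623, 0.012], [0.6863, 0.1078, 0.012], [0.5988, 0.011, 0.012], [0.5082, -0.0371, 0.012], [0.4424, 0.1991, 0.012]]
yaw ax->green -0.33713422063270515
```

View pics/w1c.png

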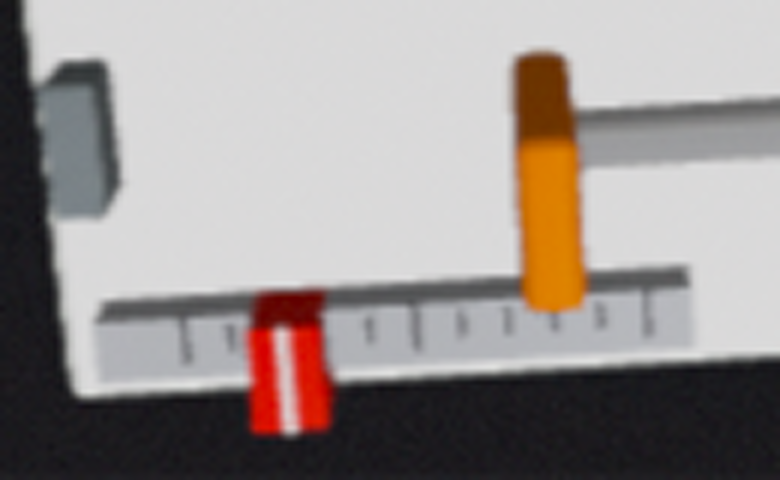

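The crop shows the white rider line from (282.5,249.7) to (283.3,267) in full-image pixels, and the paddle's top edge. The needle is hidden behind the paddle from here. Station yaw is about 0.272, the valve is near 0.17 and the index near 0.96 rad.

Run:
```python
from h import *
f=dict(np.load("pics/w1.npz")); L=cast(f,[(282.5,249.7)],.037)[0]
o=np.array([.5906,.1885]); c,s=np.cos(.272),np.sin(.272); R=np.array([[c,-s],[s,c]]); o=o-R@[.03,.075]
print("origin",o.round(4),"line in station",(R.T@(L[:2]-o)).round(4))
todo((.589,.189,.13),.439)
```

```text
origin [0.5819 0.1082] line in station [-0.0588 -0.0983]
row: [-0.002  0.001 -0.474] [0.302 0.12  0.686] t 2.4
```

```bash
python3 -m creep '[[[0,0,-0.47,0.3,0.12,0.1,0.5],[0,0,-0.47,0.3,0.12,0.3,0.5],[0,0,-0.47,0.3,0.12,0.5,0.5],[0,0,-0.47,0.3,0.12,0.68,0.5],[0,0,-0.47,0.3,0.12,0.68,0.5],[0,0,-0.47,0.3,0.12,0.68,0.5]]]' 20
python3 - <<'E'
from m import *
f=snap("wrist"); np.savez("pics/w2.npz",**f); cv2.imwrite("pics/w2.png",f["color"][:,:,::-1])
axis,d,G=measure(f); print(np.arctan2(*(G-axis)[[1,0]]))
todo((.589,.189,.063),.439)
E
```

```text
time: 3.0
ee_pos: [0.5886, 0.1894, 0.131]
orientation: [-1.684, -2.649, 0.004]
contact_force: [-0.8, 0.1, -0.6]
finger_gap: 0.0488
grip_force: 0.0Traceback (most recent call last):
  File "<stdin>", line 3, in <module>
  File "m.py", line 9, in measure
    yb=cast(f,blob(f,"yellow",(200,0,480,300))[0],.093)[0]
       ~~~~^^^^^^^^^^^^^^^^^^^^^^^^^^^^^^^^^^^^^^^^^^^^
  File "h.py", line 12, in cast
    d=np.c_[(px[:,0]-f["cx"])/f["fx"],(px[:,1]-f["cy"])/f["fy"],np.ones(len(px))]@R
                                       ~~^^^^^
IndexError: index 1 is out of bounds for axis 1 with size 1
```

View pics/w2.png

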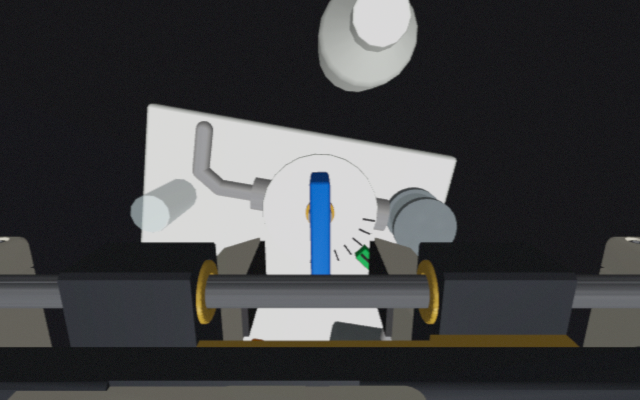

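The handle is vertical in the image at column 320, between the fingers. The dial centre is near (320,211) and the green index near (364,257).

```bash
python3 - <<'E'
from h import *
f=dict(np.load("pics/w2.npz"));
print(cast(f,[(320,211)],.05).round(4),cast(f,[(320,172)],.093),cast(f,blob(f,"green",(330,230,375,270))[0],.056).round(4))
todo((.589,.189,.063),.439)
E
python3 -m creep '[[[0,0,0,0,0,0.1,0.5],[0,0,0,0,0,0.2,0.5],[0,0,0,0,0,0.27,0.5],[0,0,0,0,0,0.27,0.5],[0,0,0,0,0,0.27,1],[0,0,0,0,0,0.27,1],[0,0,0,0,0,0.27,1],[0,0,0,0,0,0.27,1],[0,0,0,0,0,0.27,1]]]' 25
```

```text
[[0.5887 0.1907 0.05  ]] [[0.5735939  0.22227888 0.093     ]] [[0.6292 0.1757 0.056 ]]
row: [ 0.003  0.001 -0.001] [-0.001 -0.006  0.281] t 3.05
time: 3.95
ee_pos: [0.5897, 0.1911, 0.0648]
orientation: [1.683, 2.652, 0.001]
contact_force: [-0.1, -1.0, 4.5]
finger_gap: 0.0119
grip_force: 25.0
```

```bash
python3 -m creep '[[[0,0,-0.2,0,0,0,1],[0,0,-0.4,0,0,0,1],[0,0,-0.6,0,0,0,1],[0,0,-0.8,0,0,0,1],[0,0,-1,0,0,0,1],[0,0,-1,0,0,0,1],[0,0,-1,0,0,0,1]]]'
python3 - <<'E'
from h import *
f=snap("wrist"); np.savez("pics/w3.npz",**f); cv2.imwrite("pics/w3.png",f["color"][:,:,::-1])
s=env.state();R=Ro.from_rotvec(s["orientation"]).as_matrix(); print(s["ee_pos"],"yyaw",np.arctan2(R[1,1],R[0,1]),s["torque"],s["contact_force"])
E
```

```text
time: 4.65
ee_pos: [0.5892, 0.1907, 0.0648]
orientation: [0.978, 2.985, -0.001]
contact_force: [-3.3, -1.7, 5.4]
finger_gap: 0.0118
grip_force: 25.0
[0.58921341 0.19073564 0.06479241] yyaw 0.9374295509970672 [-0.29943858  0.29295027  0.09422005] [-2.86992656 -2.623265    6.46106083]
```

View pics/w3.png

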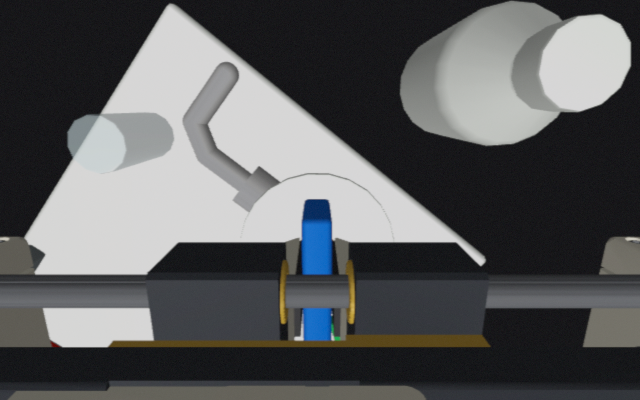

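The handle has turned with the gripper and is still gripped at column 317. Bottle_a at (500,70) is clear. I'll turn the rest, release, rise and look.

```bash
python3 -m creep '[[[0,0,-0.2,0,0,0,1],[0,0,-0.4,0,0,0,1],[0,0,-0.54,0,0,0,1],[0,0,-0.54,0,0,0,1],[0,0,-0.54,0,0,0,1],[0,0,-0.54,0,0,0,0.5],[0,0,-0.54,0,0,0,0.5],[0,0,-0.54,0,0,0,0.5],[0,0,-0.54,0,0,-0.2,0.5],[0,0,-0.54,0,0,-0.4,0.5],[0,0,-0.54,0,0,-0.4,0.5]]]'
python3 - <<'E'
from h import *
todo((.58,.13,.30),.272)
s=env.state();R=Ro.from_rotvec(s["orientation"]).as_matrix(); print(s["ee_pos"],"yyaw",np.arctan2(R[1,1],R[0,1]))
E
```

```text
time: 5.8
ee_pos: [0.5932, 0.192, 0.1717]
orientation: [0.562, 3.078, 0.008]
contact_force: [0.8, 0.1, 0.4]
finger_gap: 0.0456
grip_force: 0.0
row: [0.024 0.015 1.875] [-0.044 -0.247 -0.514] t 5.8
[0.59319634 0.19196167 0.17173434] yyaw 1.2095694172042193
```

```bash
python3 -m creep '[[[0,0,1,-0.04,-0.25,-0.5,0.5],[0,0,1,-0.04,-0.25,-0.5,0.5],[0,0,1,-0.04,-0.25,-0.5,0.5],[0,0,1,-0.04,-0.25,-0.5,0.5],[0,0,1,-0.04,-0.25,-0.5,0.5]]]'
python3 -m creep '[[[0,0,0.88,0,0,0,0.5],[0,0,0.88,0,0,0,0.5],[0,0,0.88,0,0,0,0.5],[0,0,0.88,0,0,0,0.5],[0,0,0.88,0,0,0,0.5]]]'
python3 - <<'E'
from m import *
f=snap("wrist"); np.savez("pics/w4.npz",**f); cv2.imwrite("pics/w4.png",f["color"][:,:,::-1])
axis,d,G=measure(f); print("index yaw",np.arctan2(*(G-axis)[[1,0]]), np.arctan2(*(G[:2]-[.5887,.1905])[[1,0]]))
_,_,gm=blob(f,"green",(200,0,480,300)); r=cv2.minAreaRect(np.argwhere(gm)[:,::-1].astype(np.float32)); P=cast(f,cv2.boxPoints(r),.056); e=P[1]-P[0],P[2]-P[1]
for v in e: print("green edge",np.linalg.norm(v).round(4),np.arctan2(v[1],v[0]))
todo((.5955,.0555,.13),.272)
E
```

```text
time: 6.3
ee_pos: [0.577, 0.1286, 0.29]
orientation: [1.312, 2.852, 0.002]
contact_force: [-1.1, 0.9, -0.4]
finger_gap: 0.0462
grip_force: 0.0
time: 6.8
ee_pos: [0.5763, 0.1293, 0.288]
orientation: [-1.895, -2.504, 0.002]
contact_force: [0.5, 0.6, 0.9]
finger_gap: 0.0459
grip_force: 0.0
handle c [0.5939 0.1881 0.093 ] L,W [0.0107 0.011  0.07   0.0704] yaw -0.361 axis [0.5892 0.1899 0.093 ] green [0.6391 0.1715 0.056 ]
index yaw -0.35304197436895074 -0.36092325225422167
green edge 0.0084 1.2309160810840678
green edge 0.0095 -0.3481379352389333
row: [-0.003 -0.     0.005] [-0.305 -0.006  0.633] t 6.85
```

View pics/w4.png

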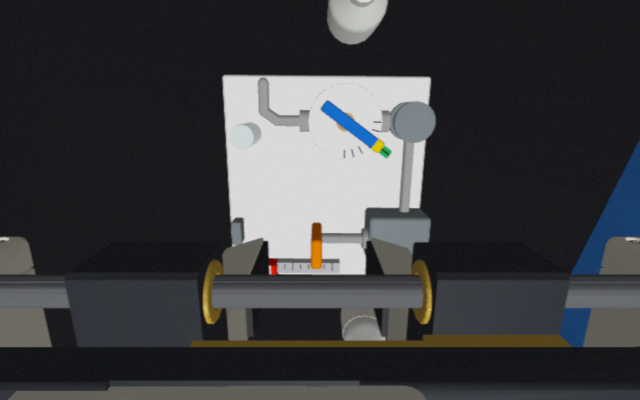

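The handle's yellow end at (378,146) now points at the green block at (385,152), about 0.01 rad off. To see the needle and rider while pulling, I'll turn the gripper half a turn so the camera sits on the rider side; joint 6 stays in range at about 2.96.

```bash
for i in 1; do python3 -m creep '[[[0,0,1,-0.3,0,0,0.5],[0,0,1,-0.3,0,0,0.5],[0,0,1,-0.3,0,0,0.5],[0,0,1,-0.3,0,0,0.5]]]'>/dev/null
python3 -m creep '[[[0,0,1,0,0,0,0.5],[0,0,1,0,0,0,0.5],[0,0,1,0,0,0,0.5],[0,0,1,0,0,0,0.5]]]'>/dev/null
python3 -m creep '[[[0,0,1,0,0,0,0.5],[0,0,1,0,0,0,0.5],[0,0,1,0,0,0,0.5],[0,0,1,0,0,0,0.5]]]'>/dev/null
python3 -m creep '[[[0,0,1,0,0,0,0.5],[0,0,1,0,0,0,0.5],[0,0,1,0,0,0,0.5],[0,0,1,0,0,0,0.5]]]'>/dev/null
python3 -m creep '[[[0,0,1,0,0,0,0.5],[0,0,1,0,0,0,0.5],[0,0,1,0,0,0,0.5],[0,0,1,0,0,0,0.5]]]'>/dev/null
python3 -m creep '[[[0,0,1,0,0,0,0.5],[0,0,1,0,0,0,0.5],[0,0,1,0,0,0,0.5],[0,0,1,0,0,0,0.5]]]'; done
python3 -c "
from h import *
print(env.state()['joints'][5]); todo((.5955,.0555,.2),.272-np.pi)"
```

```text
time: 9.25
ee_pos: [0.5966, 0.0569, 0.2888]
orientation: [2.627, -1.722, -0.001]
contact_force: [0.0, 0.8, 0.4]
finger_gap: 0.0457
grip_force: 0.0
2.698784041025918
row: [0.001 0.    0.276] [0.003 0.006 0.355] t 9.25
```

```bash
python3 -m creep '[[[0,0,0.28,0,0,0.2,0.5],[0,0,0.28,0,0,0.35,0.5],[0,0,0.28,0,0,0.35,0.5],[0,0,0.28,0,0,0.35,0.5]]]'
python3 - <<'E'
from h import *
f=snap("wrist"); np.savez("pics/w5.npz",**f); cv2.imwrite("pics/w5.png",f["color"][:,:,::-1])
todo((.5955,.0555,.064),.272-np.pi)
E
```

```text
time: 9.65
ee_pos: [0.5969, 0.0568, 0.2023]
orientation: [2.503, -1.898, -0.0]
contact_force: [0.5, -0.2, 2.1]
finger_gap: 0.0459
grip_force: 0.0
row: [-0.005 -0.002  0.003] [0.002 0.011 0.558] t 9.7
```

View pics/w5.png

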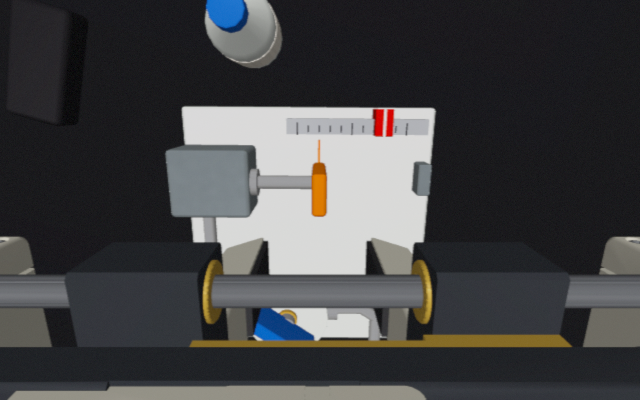

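The view shows the needle tip at (319,140), the rider's white line at about column 385, row 136 at its near end, and the paddle at column 319 centred between the fingers.

```bash
cat >> m.py <<'E'
def line_needle(f):
    h=cv2.cvtColor(f["color"],cv2.COLOR_RGB2HSV)
    _,_,r=blob(f,"red",(200,40,560,240)); ys,xs=np.where(r); x0,x1,y0,y1=xs.min(),xs.max(),ys.min(),ys.max()
    sub=f["color"][y0:y1+1,x0:x1+1].astype(float)
    wgt=np.clip(sub[:,:,1]-100,0,None)*(sub[:,:,2]>100)   # white: high G,B inside red box
    cols=wgt.sum(0); inner=slice(3,len(cols)-3); xl=x0+3+np.average(np.arange(len(cols[inner])),weights=cols[inner])
    m=cv2.inRange(h,(4,70,80),(22,255,255)); 
    return (x0,x1,y0,y1),xl,m
E
python3 - <<'E'
from m import *
f=dict(np.load("pics/w5.npz")); b,xl,m=line_needle(f); print(b,xl)
for r in range(136,162,3): print(r,np.where(m[r,290:350])[0]+290)
for r in (110,125,132,135): print(r,f["color"][r,376:396].tolist()) if r==125 else None
u=np.array([np.cos(.272),np.sin(.272),0])
N=cast(f,[(319.2,141)],.038)[0]; L=cast(f,[(xl,134)],.037)[0]; print(N.round(4),L.round(4),"pull mm",(N-L)@u*1000)
E
python3 -m creep '[[[0,0,0,0,0,0.2,0.5],[0,0,0,0,0,0.4,0.5],[0,0,0,0,0,0.55,0.5],[0,0,0,0,0,0.55,0.5],[0,0,0,0,0,0.55,1],[0,0,0,0,0,0.55,1],[0,0,0,0,0,0.55,1],[0,0,0,0,0,0.55,1],[0,0,0,0,0,0.55,1]]]' 40
```

```text
time: 10.6
ee_pos: [0.5956, 0.0563, 0.0654]
orientation: [2.5, -1.899, -0.001]
contact_force: [-2.4, -0.9, 10.5]
finger_gap: 0.0116
grip_force: 40.0Traceback (most recent call last):
  File "<stdin>", line 2, in <module>
  File "m.py", line 21, in line_needle
    cols=wgt.sum(0); inner=slice(3,len(cols)-3); xl=x0+3+np.average(np.arange(len(cols[inner])),weights=cols[inner])
                                                         ~~~~~~~~~~^^^^^^^^^^^^^^^^^^^^^^^^^^^^^^^^^^^^^^^^^^^^^^^^^
    raise ZeroDivisionError(
        "Weights sum to zero, can't be normalized")
ZeroDivisionError: Weights sum to zero, can't be normalized
```

```bash
sed -i 's/_,_,r=blob(f,"red",(200,40,560,240))/r=mask(f,"red",(200,40,560,240))/' m.py
python3 - <<'E'
from m import *
f=dict(np.load("pics/w5.npz")); b,xl,m=line_needle(f); print(b,xl)
for r in range(136,162,3): print(r,np.where(m[r,290:350])[0]+290)
u=np.array([np.cos(.272),np.sin(.272),0])
N=cast(f,[(319.2,141)],.038)[0]; L=cast(f,[(xl,134)],.037)[0]; print(N.round(4),L.round(4),"pull mm",(N-L)@u*1000)
f=snap("wrist"); np.savez("pics/w6.npz",**f); b,xl,m=line_needle(f); print(b,xl)
s=env.state();R=Ro.from_rotvec(s["orientation"]).as_matrix(); print("yyaw",np.arctan2(R[1,1],R[0,1]))
E
```

```text
(np.int64(373), np.int64(393), np.int64(109), np.int64(135)) 384.51869606903165
136 []
139 []
142 [318 319]
145 [318 319]
148 [318 319]
151 [318 319]
154 [318 319]
157 [318 319]
160 [318 319]
[0.6043 0.0174 0.038 ] [ 0.5502 -0.004   0.037 ] pull mm 57.86829259914921
(np.int64(406), np.int64(446), np.int64(111), np.int64(156)) 430.01561948464524
yyaw -2.869939527428931
```

```bash
python3 -m creep '[[[0,0,0,0,0.03,0,1],[0,0,0,0,0.06,0,1],[0,0,0,0,0.1,0,1],[0,0,0,0,0.14,0,1],[0,0,0,0,0.18,0,1],[0,0,0,0,0.21,0,1],[0,0,0,0,0.232,0,1],[0,0,0,0,0.232,0,1],[0,0,0,0,0.232,0,1],[0,0,0,0,0.232,0,1]]]' 40
python3 - <<'E'
from m import *
f=snap("wrist"); np.savez("pics/w7.npz",**f); b,xl,m=line_needle(f); print(b,xl)
cv2.imwrite("pics/w7.png",cv2.resize(f["color"][80:240,220:420],(750,600),interpolation=cv2.INTER_CUBIC)[:,:,::-1])
E
```

```text
time: 11.65
ee_pos: [0.5432, 0.0419, 0.0654]
orientation: [-2.498, 1.898, -0.007]
contact_force: [8.6, 4.3, 0.3]
finger_gap: 0.012
grip_force: 40.0
(np.int64(310), np.int64(339), np.int64(111), np.int64(156)) 324.35457524331196
```

View pics/w7.png

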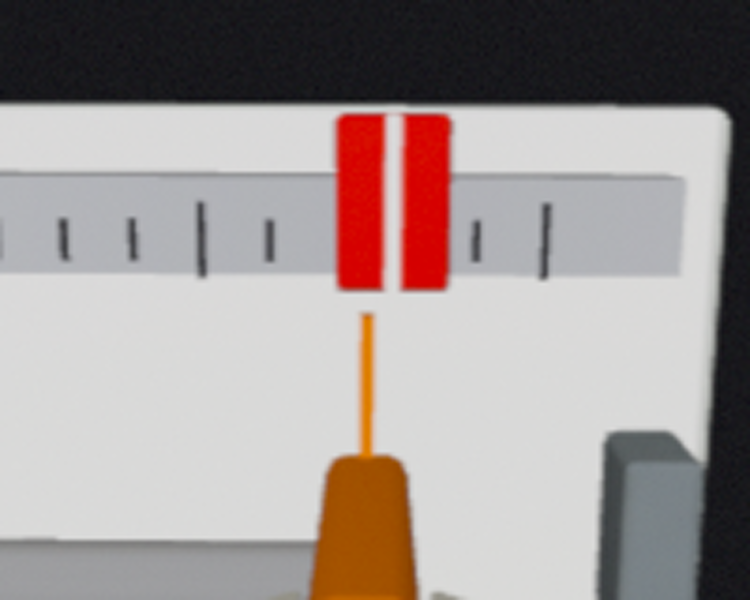

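The needle is at crop column 367 and the white line at 393. With the 16 mm rider spanning 114 px, that leaves about 3.6 mm to pull.

```bash
python3 -m creep '[[[0,0,0,0,0.008,0,1],[0,0,0,0,0.015,0,1],[0,0,0,0,0.015,0,1],[0,0,0,0,0.015,0,1],[0,0,0,0,0.015,0,1],[0,0,0,0,0.015,0,1]]]' 40
python3 - <<'E'
from m import *
f=snap("wrist"); b,xl,m=line_needle(f); print(b,xl)
print([ (r,(np.where(m[r,290:350])[0]+290).mean()) for r in (168,175,185)])
E
```

```text
time: 12.3
ee_pos: [0.5398, 0.0409, 0.0654]
orientation: [-2.497, 1.898, -0.007]
contact_force: [8.1, 5.2, -0.1]
finger_gap: 0.0119
grip_force: 40.0
(np.int64(303), np.int64(332), np.int64(111), np.int64(156)) 317.2778715377743
[(168, np.float64(317.5)), (175, np.float64(317.5)), (185, np.float64(317.5))]
```

```bash
python3 -m creep '[[[0,0,0,0,0,0,1],[0,0,0,0,0,0,1],[0,0,0,0,0,0,1]]]' 40; python3 -c "
from bench import env
print(env.hand_in())"
```

```text
time: 12.65
ee_pos: [0.5398, 0.0409, 0.0654]
orientation: [-2.497, 1.898, -0.007]
contact_force: [7.8, 4.6, 0.5]
finger_gap: 0.012
grip_force: 40.0
the job is handed in; nothing more can be done
None
```

I handed the job in at about 12.7 s. The valve measured about 0.01 rad from its index before the pull (not re-checked after), and the gripper was holding the slide at 40 N with the needle within about 0.2 mm of the rider's line; no verdict came back.

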